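# Turn and stack the parts totes

### The arm

A 6-joint arm with a two-finger parallel gripper is mounted at the origin on the work surface; the furniture and walls round the work are solid. World frame = base frame: x ahead of the robot, y to its left, z up, the work surface at z = 0. Lengths are in m, angles in degrees, forces in N, time in s.
With the tool pointing down it reaches from about 0.4 to 0.925 m from the base axis. Payload 3.4 kg.
Tool frame: the origin (TCP) lies midway between the tips of the shut fingers; the grasp point (between the pads) lies 19 mm behind it; z points along the fingers, y is the line along which they close (so a half turn about z gives the same grasp; the last joint's range is limited). The gripper opens to 85 mm and grips with 20 to 120 N. Pads are 22 mm wide; open, the fingers measure 114 mm over their backs; the gripper's body (76 mm by 85 mm) begins 54 mm behind the grasp point. The pads swing forward as they close: fully open they stand 13 mm farther back than shut.
Start: joints at [-67.58, 17.578, 86.31, -0, 76.112, -4.211], TCP at [0.258, -0.514, 0.231] pointing down, gripper open.
Joint ranges: [-179.03, 179.03], [-60, 130.46], [8.19, 133.38], [-81.62, 261.62], [5.75, 156.47], [-153.77, 153.77]. Speed limits (degrees/s): [147.25, 147.25, 180, 180, 180, 180].

### API

Orientations are given as [roll, pitch, yaw] about the fixed x, y, z axes, in that order (R = Rz(yaw) Ry(pitch) Rx(roll)).
In Python, from station import env gives the robot as it stands.
- The arm moves only by the tool step_arm, never from a script. Its argument "steps" is a list of rows, each an object of numbers: "dx", "dy", "dz": the shift along the tool's x, y, z in cm; "wx", "wy", "wz": the turn, a rotation vector about the tool's x, y, z in degrees; "grip": the opening, from 0 (shut) to 1 (fully open). In form: [{"dx": .., "dy": .., "dz": .., "wx": .., "wy": .., "wz": .., "grip": ..}, ...]. A call has 1 to 10 rows; each row is the pose to reach, as a shift and turn from the pose commanded when the call began, along the tool's axes at that moment; what a row does not reach only later rows make up. A row lasts 1/12 s, in which the tool goes at most 41.7 mm and 7.16 degrees, less where a joint would pass 70% of its speed; a pose out of reach is approached as far as the arm can. A call with a gripper value outside its range is refused whole. The fingers move at their own pace and stop on an object; "grip_force" is the grip in N (left out, the last holds). Time passes only in rows, so rows that repeat a pose let the fingers close. It gives the time, the measured TCP pose, the force, the opening and the grip force at its end, in the units of the state.
- env.read_state(): the state, without advancing time (a new reading comes with each control period).
- env.snapshot(name): name is "side" or "top"; returns a dict with "color" (400x640x3 uint8, red, green, blue), "K" (3x3 intrinsics, pixels), "view" (4x4, takes a point from world to camera coordinates). Camera axes: x right, y up, looking along -z (the intrinsics and any distortion apply to the point x, -y, -z); pixel columns grow to the right and rows downward; lengths in m; the calibration is good to about 2 mm. A picture is of the moment at which its call begins. There is no depth.
- env.close_job(): hands the job in; it is judged then, once.
The state is a dict: "t": time; "qpos": joint angles; "joint_velocities": joint speeds; "tau": joint torques, N m; "tool_pos": TCP position; "eef_rot": TCP orientation; "force": force on the tool from outside, world axes, zero at the start; "torque": the same for the moment, N m; "grip_width": opening from 0.0 (shut) to 1.0 (fully open); "grip_force": force on a finger pad.
Only numpy, scipy, OpenCV 4.12 (cv2) and the standard library are available. Lean on these libraries where they do the work, as an engineer would, in place of code of your own. Each camera call takes 0.05 s, during which the arm holds its last target. There are 200 camera calls.

### The job

Two small stack-nest parts totes are on the bench: they nest when their notched ends face the same way and stack when they face opposite ways. Turn the turntable until the notched end of the tote clamped on it faces straight away from the turntable's fixing tongue, then put the loose tote, with the bolt still in it, on top with its notched end over the tongue side, so that all four of its feet sit down in the lower tote's pockets. Leave the other things on the bench where they are.

Things in the scene. Friction and masses are not known exactly. Their poses are not given: they have to be found in the camera images.
- turntable_base: Fixed dark steel square plate, 134x134x12 mm, with a 44 mm wide tongue sticking out 30 mm from the middle of one edge and bearing two screw heads. Origin on the bench under the plate's centre (the turning axis). Its -x axis points to the tongue, which looks towards world -x (the robot's side) within 0.2 rad.
- turntable (a joint): Angle (rad) of the round disc (130 mm across, top 22 mm above the bench) with the lower tote clamped on it, about the plate's vertical centre axis, counter-clockwise from above positive. 0: lower notch over the tongue; +pi or -pi: straight away from it. Turns either way (limits -7, 7), needs about 0.1 N m (2 N at the tote's end), stays where left.
- lower_rim (a point): Centre of the mouth of the lower tote at rim height (77 mm above the bench, on the turning axis); its axes turn with the tote, -x towards the notched end. The lower tote has the same shape as the loose one and may be pushed anywhere on its outside. Steel clips, 10 mm high above the disc, hold its two ends.
- lower_notch (a point): Middle of the lower tote's notched end at rim height, 58 mm from the axis. Each tote has four pockets in its side rims, with shelves 6 mm below the top, centred on tote x = +19.5 and -45.5 mm; the feet of a tote turned half round drop in with about 2.5 mm play each way. Seated, the upper underside is 6 mm below the lower rim (71 above the bench); nested, about 22 mm.
- upper_tote: Loose grey plastic tote, 0.15 to 0.25 kg, 121 mm long (its x), 63 mm wide (y) and 55 mm high, open on top. Origin: centre of its underside; -x points to the notched end, z up. The side rims are flat upright bands from 43 to 55 mm height, 63 mm apart outside: grip across them at mid-length. It starts with its notch within 0.5 rad of world -x.
- upper_notch (a point): Middle of the loose tote's notched end at rim height, 58 mm from its centre. The notch is a 36 mm wide gap in the end wall from 22 mm height to the rim; the other end is closed up to the rim. Four feet, 16 mm long, are the bottoms of the outer wall columns at tote x = -19.5 and +45.5 mm, reaching out to y = +-25 mm.
- hex_bolt: Steel hex bolt 60 mm long, 21 mm across, 0.09 kg, lying lengthwise inside the loose tote on its 3 mm floor; origin under its middle.
- wood_block: Bystander: plain beech block, 45x96x35 mm, lying on the straightedge; origin under its middle. Leave it alone.
- glue_tube: Bystander: glue tube, 42x146x28 mm; origin under its middle. Leave it alone.
- tape_roll: Bystander: roll of masking tape, 104x102x25 mm, lying flat; origin under its middle. Leave it alone.
- tape_measure: Bystander: pocket tape measure, 35x89x63 mm; origin under its middle. Leave it alone.
- dust_brush: Bystander: brush with a wooden handle, 52x189x16 mm; origin under its middle. Leave it alone.
- screwdriver_a: Bystander: screwdriver, 29x200x30 mm; origin under its middle. Leave it alone.
- pencil: Bystander: pencil, 7x123x7 mm, lying on the straightedge; origin under its middle. Leave it alone.

How it is judged (in metres and radians):
On the way:
1. the lower tote's notched end faces straight away from the fixing tongue (within about 14 degrees) and the turntable is at rest (x of lower_notch in the frame of turntable_base above 0.0562 m and velocity of joint turntable between -0.1 and 0.1 rad/s), for 0.2 s.
At the end, for the whole second after the job is handed in: The lower notch faces away from the tongue within about 14 degrees; the loose tote sits level (0.04 rad) on it, notch on the tongue side, centred within 6 mm, its underside 3 to 9 mm below the lower rim; the bolt lies in it; all at rest (all of step 1 and x of upper_tote in the frame of lower_rim between -0.006 and 0.006 m and y of upper_tote in the frame of lower_rim between -0.006 and 0.006 m and z of upper_tote in the frame of lower_rim between -0.009 and -0.003 m and x of upper_notch in the frame of lower_rim above 0.05 m and angle between upper_tote's own z axis and vertical below 0.04 rad and x of hex_bolt in the frame of upper_tote between -0.05 and 0.05 m and y of hex_bolt in the frame of upper_tote between -0.025 and 0.025 m and z of hex_bolt in the frame of upper_tote between -0.001 and 0.03 m and linear speed of each of upper_tote, hex_bolt below 0.02 m/s); the robot touches nothing.
It fails at once if another loose thing on the bench (block, glue tube, tape roll, tape measure, brush, screwdriver or pencil) is moved by more than 40 mm (distance of any of wood_block, glue_tube, tape_roll, tape_measure, dust_brush, screwdriver_a, pencil from where it was at the start of the episode above 0.04 m).
It also fails if it takes over 64 s, if anything falls off the work surface, if the arm or the gripper's body presses on something with over 40 N, if the wrist force passes 120 N, or if a joint passes its speed limit or range.

## Working session

There is one attempt and no reset: what is moved stays moved. The work goes in short steps, Python scripts to look and compute and a tool call to move; the robot and the scene stay as the last step left them, time stands still between calls to the robot, and variables do not carry over. Pictures are saved under pics/ and viewed, at most 10 in all, crops included, and the job is handed in when it is done.

Besides the shell and the picture viewer there is one more tool, called after ">>>" by a JSON object that holds its "name" and its "arguments". step_arm: Moves the arm, as the interface text tells. Its arguments: {"type":"object","properties":{"steps":{"type":"array","items":{"type":"object","properties":{"dx":{"type":"number"},"dy":{"type":"number"},"dz":{"type":"number"},"wx":{"type":"number"},"wy":{"type":"number"},"wz":{"type":"number"},"grip":{"type":"number"}}}},"grip_force":{"type":"number"}},"required":["steps"]}

```bash
mkdir -p pics
cat > h.py <<'E'
import numpy as np, cv2
from station import env
def snap(n,f):
    s=env.snapshot(n); cv2.imwrite(f'pics/{f}.png',s['color'][:,:,::-1]); np.savez(f'{f}.npz',K=s['K'],view=s['view']); return s
def ray(f,u,v,z):
    d=np.load(f'{f}.npz'); K,V=d['K'],d['view']; R,t=V[:3,:3],V[:3,3]; c=-R.T@t
    p=np.linalg.solve(K,[u,v,1.]); r=R.T@(p*[1,-1,-1]); return c+r*(z-c[2])/r[2]
def proj(f,P):
    d=np.load(f'{f}.npz'); q=d['view'][:3,:3]@np.array(P)+d['view'][:3,3]; q=d['K']@(q*[1,-1,-1]); return q[:2]/q[2]
E
python3 - <<'E'
from h import *
for n in('top','side'):
    s=snap(n,n+'0'); print(n,s['K'].tolist(),(-s['view'][:3,:3].T@s['view'][:3,3]).round(3))
print({k:v for k,v in s.items() if k not in('color','K','view')}); print(env.read_state())
E
```

```text
top [[454.4054812852033, 0.0, 313.9567082157437], [0.0, 454.4054812852033, 198.91198948615707], [0.0, 0.0, 1.0]] [ 0.376 -0.02   1.47 ]
side [[383.550475944358, 0.0, 321.00042770130193], [0.0, 383.550475944358, 194.26449206263135], [0.0, 0.0, 1.0]] [ 0.256 -1.064  0.746]
{}
{'t': 0.1, 'qpos': array([-6.75796728e+01,  1.76178040e+01,  8.63747845e+01,  1.43132390e-03,
        7.61133222e+01, -4.21211794e+00]), 'joint_velocities': array([ 0.0197902 , -0.02126868, -0.08160765,  0.0254442 ,  0.0275646 ,
        0.11573361]), 'tau': array([ 7.97164448e-04, -4.58528531e+01, -2.52609158e+01,  1.71416929e-05,
        5.63239446e-03,  1.28830738e-06]), 'tool_pos': array([ 0.25749165, -0.51342395,  0.23048555]), 'eef_rot': array([-1.79894477e+02, -9.16414367e-03,  2.66320919e+01]), 'force': array([-0.04081794, -0.10551989, -0.08144773]), 'torque': array([-0.0414291 ,  0.07581065, -0.02377541]), 'grip_force': 0.0, 'grip_width': 1.0006067383993194}
```

View pics/top0.png

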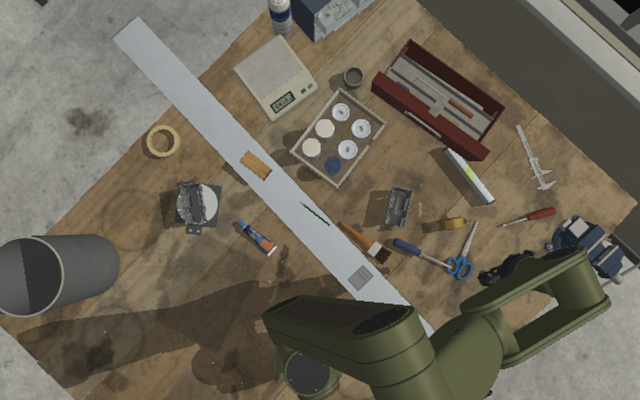

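View pics/side0.png

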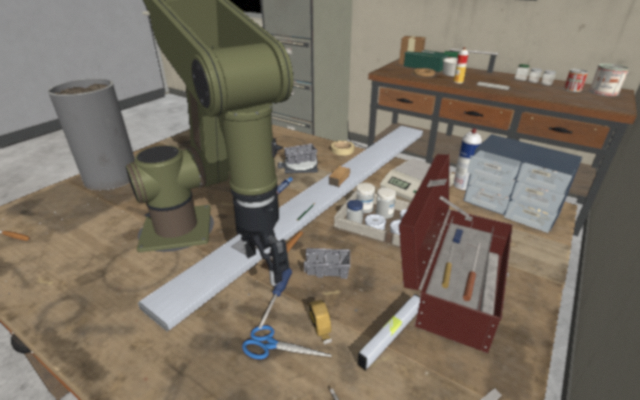

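The top view shows the turntable with the lower tote near (197,208), and the loose tote near (397,206) on the far side of the straightedge. I'll enlarge both.

Run:
```python
from h import *
im=cv2.imread('pics/top0.png')
a=im[165:245,157:237]; b=im[165:245,357:437]
o=np.hstack([cv2.resize(x,(400,400),interpolation=cv2.INTER_CUBIC) for x in(a,b)])
cv2.imwrite('pics/c0.png',o)
print(ray('top0',197,207,.077),ray('top0',397,206,.05), ray('top0',0,0,0),ray('top0',640,400,0))
```

```text
[0.44734512 0.3278844  0.077     ] [ 0.43335804 -0.29047661  0.05      ] [1.15772325 0.98962454 0.        ] [-0.20220151 -1.04518707  0.        ]
```

View pics/c0.png

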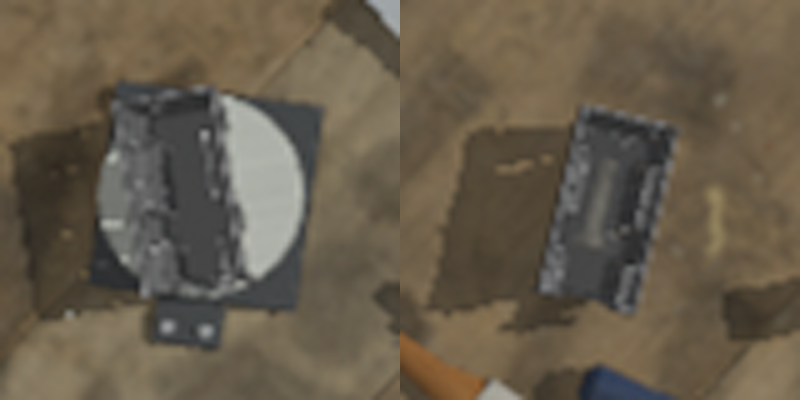

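Run:
```python
from h import *
im=cv2.imread('pics/top0.png'); s=cv2.imread('pics/side0.png')
f=lambda x,w,h:cv2.convertScaleAbs(cv2.resize(x,(w,h),interpolation=cv2.INTER_LANCZOS4),alpha=1.6)
a=im[177:229,172:212]; b=im[180:232,378:418]; c=s[138:178,275:325]
o=np.zeros((600,800,3),np.uint8); o[:520,:400]=f(a,400,520); o[:312,400:640]=f(b,240,312);o[320:600,400:750]=f(c,350,280)
cv2.imwrite('pics/c1.png',o)
```

```text
(no output)
```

View pics/c1.png

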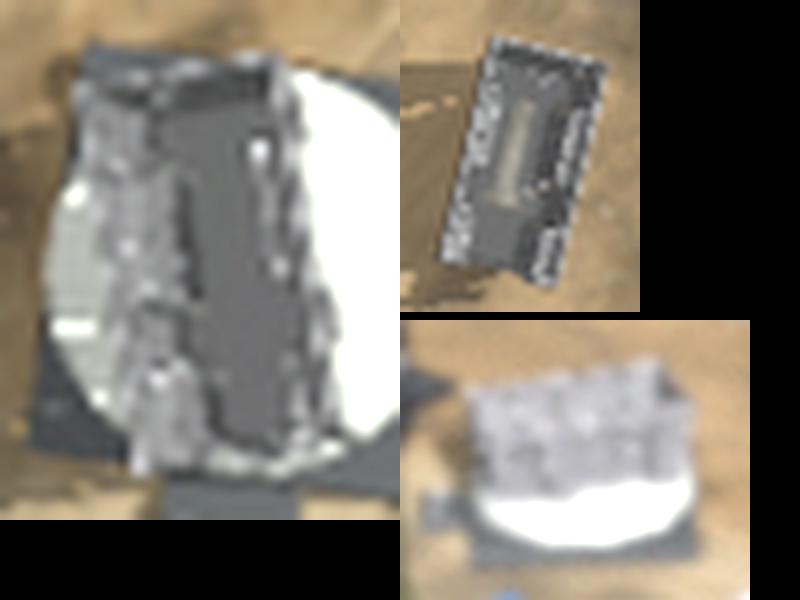

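The crops show the lower tote's closed wall at the top and its open notch at the bottom, on the tongue side, about 18° counter-clockwise of the tongue. Now I'll fit poses from the corner pixels I read in the 5x crop (c0).

```bash
cat >> h.py <<'E'
def fit(f,pts,L,W,z):
    # pts: pixel corners in order (+x,+y),(+x,-y),(-x,-y),(-x,+y) in body axes
    P=np.array([ray(f,*p,z)[:2] for p in pts]); Q=np.array([[L,W],[L,-W],[-L,-W],[-L,W]])/2
    c=P.mean(0); A=P-c; a=np.arctan2((Q[:,0]*A[:,1]-Q[:,1]*A[:,0]).sum(),(Q*A).sum())
    R=np.array([[np.cos(a),-np.sin(a)],[np.sin(a),np.cos(a)]])
    e=(A-Q@R.T)*1000; sz=[np.linalg.norm(P[i]-P[j])*1000 for i,j in((0,3),(1,2),(0,1),(3,2))]
    return c.round(4),np.degrees(a).round(1),np.round(sz,1),np.abs(e).max().round(1)
E
python3 - <<'E'
from h import *
m=lambda ox,oy,p:[(ox+(x+.5)/5-.5,oy+(y+.5)/5-.5) for x,y in p]
print('plate',fit('top0',m(157,165,[(115,83),(323,103),(297,307),(90,287)]),.134,.134,.012))
print('lower',fit('top0',m(157,165,[(112,88),(213,88),(245,288),(145,293)]),.121,.063,.077))
print('upper',fit('top0',m(357,165,[(182,107),(277,127),(238,312),(140,292)]),.121,.063,.055))
t=ray('top0',*m(157,165,[(185,328)])[0],.014);print('tongue',t)
E
```

```text
plate (array([0.4617, 0.3412]), np.float64(-7.6), array([131.8, 131.9, 134.4, 133.1]), np.float64(1.6))
lower (array([0.4619, 0.3419]), np.float64(6.6), array([127.8, 124.7,  62. ,  61.1]), np.float64(6.9))
upper (array([ 0.4316, -0.294 ]), np.float64(-14.4), array([118.8, 118.4,  60.7,  62.2]), np.float64(2.0))
tongue [0.37676061 0.35550929 0.014     ]
```

```bash
cat >> h.py <<'E'
from scipy.spatial.transform import Rotation as Ro
def move(p,yaw):
    s=env.read_state(); R=Ro.from_euler('xyz',s['eef_rot'],degrees=True)
    d=R.inv().apply(np.array(p)-s['tool_pos'])*100; w=(R.inv()*Ro.from_euler('xyz',[180,0,yaw],degrees=True)).as_rotvec(degrees=True)
    print('d',d.round(2),'w',w.round(1))
E
python3 -c "
from h import *
move([.5,-.1,.22],20);move([.462,.3415,.2],8)"
```

```text
d [ 40.21 -26.08   1.1 ] w [-0.1 -0.   6.6]
d [ 56.6  -67.25   3.18] w [-0.1  0.  18.6]
```

>>> {"name": "step_arm", "arguments": {"steps": [{"dx": 10,"dy": -6.5,"dz": 0.3,"wz": 1.5,"grip": 1},{"dx": 20,"dy": -13,"dz": 0.6,"wz": 3,"grip": 1},{"dx": 30,"dy": -19.5,"dz": 0.8,"wz": 4.5,"grip": 1},{"dx": 40.2,"dy": -26.1,"dz": 1.1,"wz": 6.6,"grip": 1},{"dx": 40.2,"dy": -26.1,"dz": 1.1,"wz": 6.6,"grip": 1},{"dx": 40.2,"dy": -26.1,"dz": 1.1,"wz": 6.6,"grip": 1},{"dx": 40.2,"dy": -26.1,"dz": 1.1,"wz": 6.6,"grip": 1},{"dx": 40.2,"dy": -26.1,"dz": 1.1,"wz": 6.6,"grip": 1},{"dx": 40.2,"dy": -26.1,"dz": 1.1,"wz": 6.6,"grip": 1},{"dx": 40.2,"dy": -26.1,"dz": 1.1,"wz": 6.6,"grip": 1}]}}

```text
validation failed for argument at $.st...
```

```bash
python3 -c "
from h import *
move([.462,.3415,.2],8)"
```

```text
d [ 56.6  -67.25   3.18] w [-0.1  0.  18.6]
```

>>> {"name": "step_arm", "arguments": {"steps": [{"dx": 3,"dy": -2,"dz": 0.1,"wx": 0,"wy": 0,"wz": 1,"grip": 1.0}]}}

```text
t: 0.18
tool_pos: [0.2739, -0.4877, 0.2299]
eef_rot: [179.8, 0.2, 25.4]
force: [1.3, 0.1, 0.5]
grip_width: 1.001
grip_force: 0.0
```

>>> {"name": "step_arm", "arguments": {"steps": [{"dx": 37,"dy": -24,"dz": 1,"wx": 0,"wy": 0,"wz": 5.5,"grip": 1},{"dx": 37,"dy": -24,"dz": 1,"wx": 0,"wy": 0,"wz": 5.5,"grip": 1},{"dx": 37,"dy": -24,"dz": 1,"wx": 0,"wy": 0,"wz": 5.5,"grip": 1},{"dx": 37,"dy": -24,"dz": 1,"wx": 0,"wy": 0,"wz": 5.5,"grip": 1},{"dx": 37,"dy": -24,"dz": 1,"wx": 0,"wy": 0,"wz": 5.5,"grip": 1},{"dx": 37,"dy": -24,"dz": 1,"wx": 0,"wy": 0,"wz": 5.5,"grip": 1},{"dx": 37,"dy": -24,"dz": 1,"wx": 0,"wy": 0,"wz": 5.5,"grip": 1},{"dx": 37,"dy": -24,"dz": 1,"wx": 0,"wy": 0,"wz": 5.5,"grip": 1},{"dx": 37,"dy": -24,"dz": 1,"wx": 0,"wy": 0,"wz": 5.5,"grip": 1},{"dx": 37,"dy": -24,"dz": 1,"wx": 0,"wy": 0,"wz": 5.5,"grip": 1}]}}

```text
t: 1.02
tool_pos: [0.4929, -0.1251, 0.2206]
eef_rot: [-180.0, 0.0, 20.1]
force: [0.6, -1.5, 0.9]
grip_width: 1.003
grip_force: 0.0
```

```bash
python3 -c "
from h import *
move([.462,.3415,.2],8)"
```

```text
d [ 13.16 -44.87   2.06] w [-0.   0.  12.1]
```

All six keys are needed in each row. On to above the turntable.

>>> {"name": "step_arm", "arguments": {"steps": [{"dx": 13,"dy": -44.5,"dz": 2,"wx": 0,"wy": 0,"wz": 12,"grip": 1},{"dx": 13,"dy": -44.5,"dz": 2,"wx": 0,"wy": 0,"wz": 12,"grip": 1},{"dx": 13,"dy": -44.5,"dz": 2,"wx": 0,"wy": 0,"wz": 12,"grip": 1},{"dx": 13,"dy": -44.5,"dz": 2,"wx": 0,"wy": 0,"wz": 12,"grip": 1},{"dx": 13,"dy": -44.5,"dz": 2,"wx": 0,"wy": 0,"wz": 12,"grip": 1},{"dx": 13,"dy": -44.5,"dz": 2,"wx": 0,"wy": 0,"wz": 12,"grip": 1},{"dx": 13,"dy": -44.5,"dz": 2,"wx": 0,"wy": 0,"wz": 12,"grip": 1},{"dx": 13,"dy": -44.5,"dz": 2,"wx": 0,"wy": 0,"wz": 12,"grip": 1},{"dx": 13,"dy": -44.5,"dz": 2,"wx": 0,"wy": 0,"wz": 12,"grip": 1},{"dx": 13,"dy": -44.5,"dz": 2,"wx": 0,"wy": 0,"wz": 12,"grip": 1}]}}

```text
t: 1.85
tool_pos: [0.4641, 0.2862, 0.2027]
eef_rot: [180.0, 0.0, 8.1]
force: [1.5, 0.4, 0.4]
grip_width: 1.0
grip_force: 0.0
```

```bash
python3 -c "
from h import *
snap('top','top1');move([.462,.3415,.12],8)"
```

```text
d [ 0.49 -4.64  8.29] w [-0.4 -0.   0.3]
```

>>> {"name": "step_arm", "arguments": {"steps": [{"dx": 0.5,"dy": -4.6,"dz": 0,"wx": 0,"wy": 0,"wz": 0,"grip": 1},{"dx": 0.5,"dy": -4.6,"dz": 4,"wx": 0,"wy": 0,"wz": 0,"grip": 1},{"dx": 0.5,"dy": -4.6,"dz": 8,"wx": 0,"wy": 0,"wz": 0,"grip": 1},{"dx": 0.5,"dy": -4.6,"dz": 8,"wx": 0,"wy": 0,"wz": 0,"grip": 1},{"dx": 0.5,"dy": -4.6,"dz": 8,"wx": 0,"wy": 0,"wz": 0,"grip": 1}]}}

```text
t: 2.32
tool_pos: [0.4611, 0.3291, 0.1209]
eef_rot: [179.8, 0.4, 8.2]
force: [0.1, -0.2, -0.9]
grip_width: 1.003
grip_force: 0.0
```

```bash
python3 -c "
from h import *
move([.462,.3415,.046],8)"
```

```text
d [ 0.32 -1.24  7.48] w [0.2 0.4 0.2]
```

>>> {"name": "step_arm", "arguments": {"steps": [{"dx": 0.3,"dy": -1.2,"dz": 0,"wx": 0,"wy": 0,"wz": 0,"grip": 1},{"dx": 0.3,"dy": -1.2,"dz": 0,"wx": 0,"wy": 0,"wz": 0,"grip": 1},{"dx": 0.3,"dy": -1.2,"dz": 2,"wx": 0,"wy": 0,"wz": 0,"grip": 1},{"dx": 0.3,"dy": -1.2,"dz": 4,"wx": 0,"wy": 0,"wz": 0,"grip": 1},{"dx": 0.3,"dy": -1.2,"dz": 4,"wx": 0,"wy": 0,"wz": 0,"grip": 1},{"dx": 0.3,"dy": -1.2,"dz": 4,"wx": 0,"wy": 0,"wz": 0,"grip": 1}]}}

```text
t: 2.82
tool_pos: [0.4653, 0.343, 0.0843]
eef_rot: [-180.0, -0.1, 8.1]
force: [0.1, -0.9, 0.1]
grip_width: 0.999
grip_force: 0.0
```

```bash
python3 -c "
from h import *
snap('top','top1'); snap('side','side1');move([.462,.3415,.046],8)
a=cv2.imread('pics/top1.png')[160:250,150:240];b=cv2.imread('pics/side1.png')[120:180,260:340]
o=np.hstack([cv2.resize(a,(400,400),interpolation=2),cv2.resize(b,(400,300),interpolation=2)[:,:].copy() if 0 else cv2.copyMakeBorder(cv2.resize(b,(400,300),interpolation=2),0,100,0,0,0)])
cv2.imwrite('pics/c2.png',cv2.convertScaleAbs(o,alpha=1.4))"
```

```text
d [-0.45  0.15  3.91] w [-0.1 -0.2  0.1]
```

View pics/c2.png

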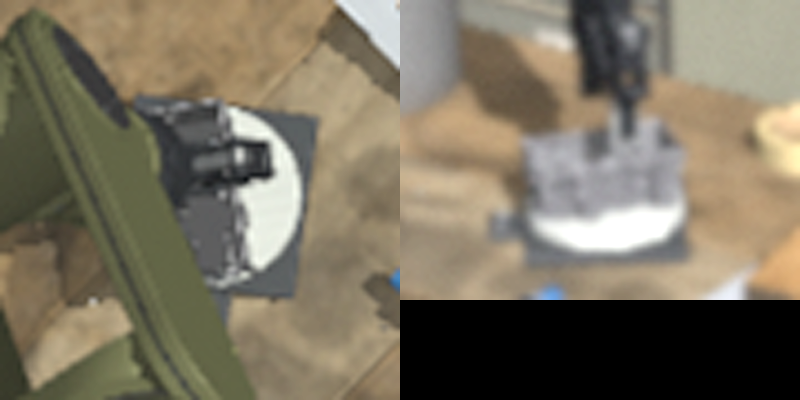

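The finger is clear outside the tote's side, at crop (255,160). Correcting 4 mm, descending and closing gently.

>>> {"name": "step_arm", "arguments": {"steps": [{"dx": -0.4,"dy": 0.1,"dz": 1,"wx": 0,"wy": 0,"wz": 0,"grip": 1},{"dx": -0.4,"dy": 0.1,"dz": 2.5,"wx": 0,"wy": 0,"wz": 0,"grip": 1},{"dx": -0.4,"dy": 0.1,"dz": 3.9,"wx": 0,"wy": 0,"wz": 0,"grip": 1},{"dx": -0.4,"dy": 0.1,"dz": 3.9,"wx": 0,"wy": 0,"wz": 0,"grip": 1},{"dx": -0.4,"dy": 0.1,"dz": 3.9,"wx": 0,"wy": 0,"wz": 0,"grip": 1},{"dx": -0.4,"dy": 0.1,"dz": 3.9,"wx": 0,"wy": 0,"wz": 0,"grip": 1}], "grip_force": 20}}

```text
t: 3.42
tool_pos: [0.4619, 0.3419, 0.0456]
eef_rot: [-179.9, -0.1, 8.1]
force: [0.4, 0.5, -0.4]
grip_width: 1.001
grip_force: 0.0
```

```bash
python3 -c "
from h import *
move([.462,.3415,.046],8);print(env.read_state()['force'])"
```

```text
d [ 0.    0.04 -0.04] w [-0.1 -0.1  0.1]
[ 0.44772418  0.4769495  -0.42066987]
```

>>> {"name": "step_arm", "arguments": {"steps": [{"dx": 0,"dy": 0,"dz": 0,"wx": 0,"wy": 0,"wz": 0,"grip": 0.8},{"dx": 0,"dy": 0,"dz": 0,"wx": 0,"wy": 0,"wz": 0,"grip": 0.77},{"dx": 0,"dy": 0,"dz": 0,"wx": 0,"wy": 0,"wz": 0,"grip": 0.74},{"dx": 0,"dy": 0,"dz": 0,"wx": 0,"wy": 0,"wz": 0,"grip": 0.72},{"dx": 0,"dy": 0,"dz": 0,"wx": 0,"wy": 0,"wz": 0,"grip": 0.7},{"dx": 0,"dy": 0,"dz": 0,"wx": 0,"wy": 0,"wz": 0,"grip": 0.7}], "grip_force": 20}}

```text
t: 3.92
tool_pos: [0.4617, 0.343, 0.0455]
eef_rot: [-179.8, -0.2, 8.1]
force: [-2.0, 4.3, 6.9]
grip_width: 0.736
grip_force: 21.5
```

```bash
python3 -c "
from h import *
s=env.read_state();print(s['force'],s['torque'],s['tool_pos'],s['eef_rot'],s['grip_width'],s['grip_force'])"
```

```text
[-2.02055831  4.34497309  6.93519691] [ 0.79273135  0.24322274 -0.06068119] [0.46171695 0.34300438 0.04551324] [-1.79832463e+02 -1.57677756e-01  8.09885253e+00] 0.7363464313981269 21.47366166114807
```

Gripped at 62.6 mm, which matches the 63 mm width. Now turning counter-clockwise in stages, watching the force.

>>> {"name": "step_arm", "arguments": {"steps": [{"dx": 0,"dy": -0.1,"dz": 0,"wx": 0,"wy": 0,"wz": -3,"grip": 0.7},{"dx": 0,"dy": -0.1,"dz": 0,"wx": 0,"wy": 0,"wz": -8,"grip": 0.7},{"dx": 0,"dy": -0.1,"dz": 0,"wx": 0,"wy": 0,"wz": -13,"grip": 0.7},{"dx": 0,"dy": -0.1,"dz": 0,"wx": 0,"wy": 0,"wz": -18,"grip": 0.7},{"dx": 0,"dy": -0.1,"dz": 0,"wx": 0,"wy": 0,"wz": -23,"grip": 0.7},{"dx": 0,"dy": -0.1,"dz": 0,"wx": 0,"wy": 0,"wz": -28,"grip": 0.7},{"dx": 0,"dy": -0.1,"dz": 0,"wx": 0,"wy": 0,"wz": -33,"grip": 0.7},{"dx": 0,"dy": -0.1,"dz": 0,"wx": 0,"wy": 0,"wz": -38,"grip": 0.7},{"dx": 0,"dy": -0.1,"dz": 0,"wx": 0,"wy": 0,"wz": -43,"grip": 0.7}]}}

```text
t: 4.67
tool_pos: [0.4612, 0.3438, 0.0455]
eef_rot: [-179.9, -0.2, 51.3]
force: [-2.5, 3.5, 6.2]
grip_width: 0.739
grip_force: 21.6
```

```bash
python3 -c "
from h import *
s=env.read_state();print(s['force'],s['torque'],s['tool_pos'],s['eef_rot'],s['grip_width'],s['grip_force'],s['qpos'])"
```

```text
[-2.48404995  3.45097766  6.203643  ] [ 0.97712217  0.77438713 -0.07404074] [0.46120302 0.34382307 0.04549202] [-179.94400466   -0.1898446    51.30376455] 0.7387322353160937 21.616293489933014 [32.42329458 28.76781992 99.16243339  0.14537697 51.90832577 71.02991223]
```

>>> {"name": "step_arm", "arguments": {"steps": [{"dx": 0,"dy": 0,"dz": 0,"wx": 0,"wy": 0,"wz": -5,"grip": 0.7},{"dx": 0,"dy": 0,"dz": 0,"wx": 0,"wy": 0,"wz": -11,"grip": 0.7},{"dx": 0,"dy": 0,"dz": 0,"wx": 0,"wy": 0,"wz": -17,"grip": 0.7},{"dx": 0,"dy": 0,"dz": 0,"wx": 0,"wy": 0,"wz": -23,"grip": 0.7},{"dx": 0,"dy": 0,"dz": 0,"wx": 0,"wy": 0,"wz": -29,"grip": 0.7},{"dx": 0,"dy": 0,"dz": 0,"wx": 0,"wy": 0,"wz": -35,"grip": 0.7},{"dx": 0,"dy": 0,"dz": 0,"wx": 0,"wy": 0,"wz": -41,"grip": 0.7},{"dx": 0,"dy": 0,"dz": 0,"wx": 0,"wy": 0,"wz": -47,"grip": 0.7},{"dx": 0,"dy": 0,"dz": 0,"wx": 0,"wy": 0,"wz": -53,"grip": 0.7},{"dx": 0,"dy": 0,"dz": 0,"wx": 0,"wy": 0,"wz": -60,"grip": 0.7}]}}

```text
t: 5.5
tool_pos: [0.4599, 0.3439, 0.0454]
eef_rot: [180.0, -0.2, 111.4]
force: [-5.2, 6.0, 8.2]
grip_width: 0.735
grip_force: 22.0
```

>>> {"name": "step_arm", "arguments": {"steps": [{"dx": 0,"dy": 0,"dz": 0,"wx": 0,"wy": 0,"wz": -6,"grip": 0.7},{"dx": 0,"dy": 0,"dz": 0,"wx": 0,"wy": 0,"wz": -12,"grip": 0.7},{"dx": 0,"dy": 0,"dz": 0,"wx": 0,"wy": 0,"wz": -18,"grip": 0.7},{"dx": 0,"dy": 0,"dz": 0,"wx": 0,"wy": 0,"wz": -24,"grip": 0.7},{"dx": 0,"dy": 0,"dz": 0,"wx": 0,"wy": 0,"wz": -30,"grip": 0.7},{"dx": 0,"dy": 0,"dz": 0,"wx": 0,"wy": 0,"wz": -36,"grip": 0.7},{"dx": 0,"dy": 0,"dz": 0,"wx": 0,"wy": 0,"wz": -42,"grip": 0.7},{"dx": 0,"dy": 0,"dz": 0,"wx": 0,"wy": 0,"wz": -48,"grip": 0.7},{"dx": 0,"dy": 0,"dz": 0,"wx": 0,"wy": 0,"wz": -52,"grip": 0.7},{"dx": 0,"dy": 0,"dz": 0,"wx": 0,"wy": 0,"wz": -55,"grip": 0.7}]}}

```text
t: 6.33
tool_pos: [0.4592, 0.343, 0.0454]
eef_rot: [180.0, -0.1, 166.3]
force: [-5.6, 4.8, 10.9]
grip_width: 0.733
grip_force: 22.2
```

```bash
python3 -c "
from h import *
s=env.read_state();print(s['force'],s['torque'],s['tool_pos'],s['eef_rot'],s['grip_width'],s['grip_force'],s['qpos']);move([.462,.343,.0455],171.5)"
```

```text
[-5.63342894  4.78148395 10.93391004] [-0.17231816  1.07317518 -0.18093691] [0.45920756 0.34302846 0.04544633] [ 1.79972703e+02 -1.18592023e-01  1.66311119e+02] 0.7330576382205934 22.155376374721527 [ 32.46978549  28.73450642  99.24510344   0.13239125  52.08292032
 -43.92271934]
d [-0.27  0.06 -0.01] w [ 0.  -0.1 -5.2]
```

>>> {"name": "step_arm", "arguments": {"steps": [{"dx": 0,"dy": 0,"dz": 0,"wx": 0,"wy": 0,"wz": -3,"grip": 0.7},{"dx": 0,"dy": 0,"dz": 0,"wx": 0,"wy": 0,"wz": -5.2,"grip": 0.7},{"dx": 0,"dy": 0,"dz": 0,"wx": 0,"wy": 0,"wz": -5.2,"grip": 0.7},{"dx": 0,"dy": 0,"dz": 0,"wx": 0,"wy": 0,"wz": -5.2,"grip": 0.7}]}}

```text
t: 6.67
tool_pos: [0.4592, 0.3429, 0.0454]
eef_rot: [180.0, -0.1, 171.4]
force: [-6.2, 4.4, 11.8]
grip_width: 0.735
grip_force: 22.2
```

>>> {"name": "step_arm", "arguments": {"steps": [{"dx": 0,"dy": 0,"dz": 0,"wx": 0,"wy": 0,"wz": 0,"grip": 0.85},{"dx": 0,"dy": 0,"dz": 0,"wx": 0,"wy": 0,"wz": 0,"grip": 1},{"dx": 0,"dy": 0,"dz": 0,"wx": 0,"wy": 0,"wz": 0,"grip": 1},{"dx": 0,"dy": 0,"dz": -3,"wx": 0,"wy": 0,"wz": 0,"grip": 1},{"dx": 0,"dy": 0,"dz": -7,"wx": 0,"wy": 0,"wz": 0,"grip": 1},{"dx": 0,"dy": 0,"dz": -11,"wx": 0,"wy": 0,"wz": 0,"grip": 1},{"dx": 0,"dy": 0,"dz": -15,"wx": 0,"wy": 0,"wz": 0,"grip": 1},{"dx": 0,"dy": 0,"dz": -15,"wx": 0,"wy": 0,"wz": 0,"grip": 1}]}}

```text
t: 7.33
tool_pos: [0.4655, 0.3449, 0.2024]
eef_rot: [179.4, 0.7, 171.3]
force: [0.8, 0.4, 0.0]
grip_width: 0.998
grip_force: 0.0
```

```bash
python3 -c "
from h import *
move([.50,.02,.2],170);move([.4316,-.294,.2],167)"
```

```text
d [-8.310e+00 -3.159e+01  3.000e-02] w [0.6 0.7 1.3]
d [ -6.29 -63.66  -0.3 ] w [0.6 0.7 4.3]
```

>>> {"name": "step_arm", "arguments": {"steps": [{"dx": -8,"dy": -31,"dz": 0,"wx": 0,"wy": 0,"wz": 2,"grip": 1},{"dx": -8,"dy": -31,"dz": 0,"wx": 0,"wy": 0,"wz": 2,"grip": 1},{"dx": -8,"dy": -31,"dz": 0,"wx": 0,"wy": 0,"wz": 2,"grip": 1},{"dx": -8,"dy": -31,"dz": 0,"wx": 0,"wy": 0,"wz": 2,"grip": 1},{"dx": -8,"dy": -31,"dz": 0,"wx": 0,"wy": 0,"wz": 2,"grip": 1},{"dx": -8,"dy": -31,"dz": 0,"wx": 0,"wy": 0,"wz": 2,"grip": 1},{"dx": -8,"dy": -31,"dz": 0,"wx": 0,"wy": 0,"wz": 2,"grip": 1},{"dx": -8,"dy": -31,"dz": 0,"wx": 0,"wy": 0,"wz": 2,"grip": 1},{"dx": -8,"dy": -31,"dz": 0,"wx": 0,"wy": 0,"wz": 2,"grip": 1}]}}

```text
t: 8.08
tool_pos: [0.4937, 0.0183, 0.1938]
eef_rot: [-179.8, 0.1, 169.0]
force: [0.4, 1.3, -0.4]
grip_width: 0.999
grip_force: 0.0
```

```bash
python3 -c "
from h import *
snap('top','top2')
im=cv2.imread('pics/top2.png')
a=im[160:240,150:250]; b=im[165:245,347:447]
cv2.imwrite('pics/c3.png',cv2.convertScaleAbs(np.vstack([cv2.resize(a,(800,640),interpolation=2)[:600]]),alpha=1.3))
move([.4316,-.294,.2],166.5)"
```

```text
d [  0.07 -32.08  -0.6 ] w [-0.  -0.   2.5]
```

View pics/c3.png

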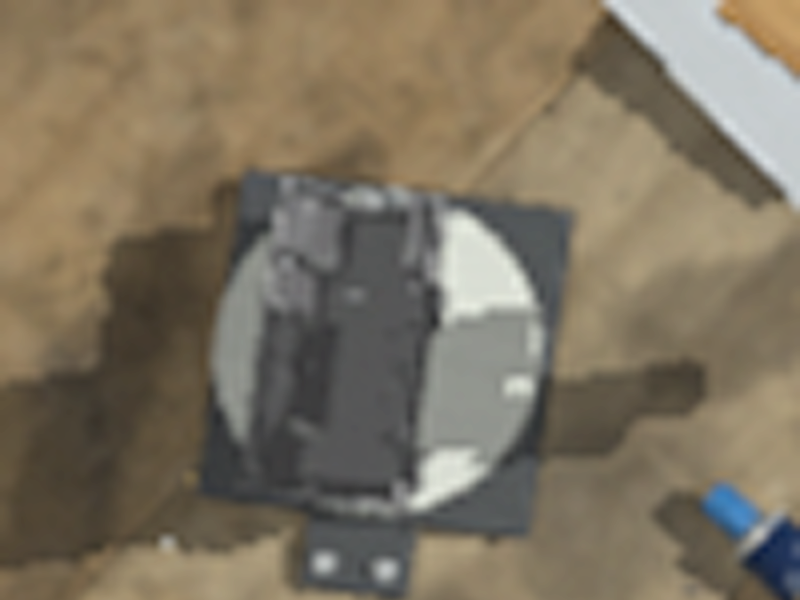

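The lower notch now faces away from the tongue, with the gap at (375,200) and the tote's sides parallel to the plate. Fitting its centre, and moving above the loose tote.

Run:
```python
from h import *
m=lambda ox,oy,p:[(ox+(x+.5)/8-.5,oy+(y+.5)/8-.5) for x,y in p]
print('plate',fit('top2',m(150,160,[(245,172),(572,213),(527,533),(203,492)]),.134,.134,.012))
print('rim',fit('top2',m(150,160,[(278,178),(443,200),(412,502),(247,480)]),.121,.063,.077))
```

```text
plate (array([0.4616, 0.3411]), np.float64(-8.7), array([129.3, 129.5, 132.6, 130.7]), np.float64(2.3))
rim (array([0.463 , 0.3408]), np.float64(-7.2), array([116.3, 116.3,  64. ,  63.7]), np.float64(3.5))
```

>>> {"name": "step_arm", "arguments": {"steps": [{"dx": 0,"dy": -31.8,"dz": 0,"wx": 0,"wy": 0,"wz": 2.5,"grip": 1},{"dx": 0,"dy": -31.8,"dz": 0,"wx": 0,"wy": 0,"wz": 2.5,"grip": 1},{"dx": 0,"dy": -31.8,"dz": 0,"wx": 0,"wy": 0,"wz": 2.5,"grip": 1},{"dx": 0,"dy": -31.8,"dz": 0,"wx": 0,"wy": 0,"wz": 2.5,"grip": 1},{"dx": 0,"dy": -31.8,"dz": 0,"wx": 0,"wy": 0,"wz": 2.5,"grip": 1},{"dx": 0,"dy": -31.8,"dz": 0,"wx": 0,"wy": 0,"wz": 2.5,"grip": 1},{"dx": 0,"dy": -31.8,"dz": 0,"wx": 0,"wy": 0,"wz": 2.5,"grip": 1},{"dx": 0,"dy": -31.8,"dz": 0,"wx": 0,"wy": 0,"wz": 2.5,"grip": 1},{"dx": 0,"dy": -31.8,"dz": 0,"wx": 0,"wy": 0,"wz": 2.5,"grip": 1},{"dx": 0,"dy": -31.8,"dz": 0,"wx": 0,"wy": 0,"wz": 2.5,"grip": 1}]}}

```text
t: 8.97
tool_pos: [0.4342, -0.2892, 0.1935]
eef_rot: [180.0, -0.0, 166.7]
force: [-0.2, 0.6, -0.4]
grip_width: 1.002
grip_force: 0.0
```

```bash
python3 -c "
from h import *
move([.4316,-.294,.1],166.5)"
```

```text
d [ 0.14 -0.53  9.35] w [ 0.  -0.   0.2]
```

>>> {"name": "step_arm", "arguments": {"steps": [{"dx": 0.1,"dy": -0.5,"dz": 3,"wx": 0,"wy": 0,"wz": 0,"grip": 1},{"dx": 0.1,"dy": -0.5,"dz": 6,"wx": 0,"wy": 0,"wz": 0,"grip": 1},{"dx": 0.1,"dy": -0.5,"dz": 9.3,"wx": 0,"wy": 0,"wz": 0,"grip": 1},{"dx": 0.1,"dy": -0.5,"dz": 9.3,"wx": 0,"wy": 0,"wz": 0,"grip": 1},{"dx": 0.1,"dy": -0.5,"dz": 9.3,"wx": 0,"wy": 0,"wz": 0,"grip": 1},{"dx": 0.1,"dy": -0.5,"dz": 9.3,"wx": 0,"wy": 0,"wz": 0,"grip": 1}]}}

```text
t: 9.47
tool_pos: [0.4331, -0.2926, 0.1021]
eef_rot: [-180.0, 0.0, 166.9]
force: [-0.7, -0.3, -0.1]
grip_width: 0.999
grip_force: 0.0
```

```bash
python3 -c "
from h import *
move([.4316,-.294,.024],166.5);snap('top','top3')
cv2.imwrite('pics/c4.png',cv2.resize(cv2.imread('pics/top3.png')[165:245,347:447],(800,640),interpolation=2)[:600])"
```

```text
d [ 0.12 -0.17  7.81] w [-0.   0.   0.4]
```

View pics/c4.png

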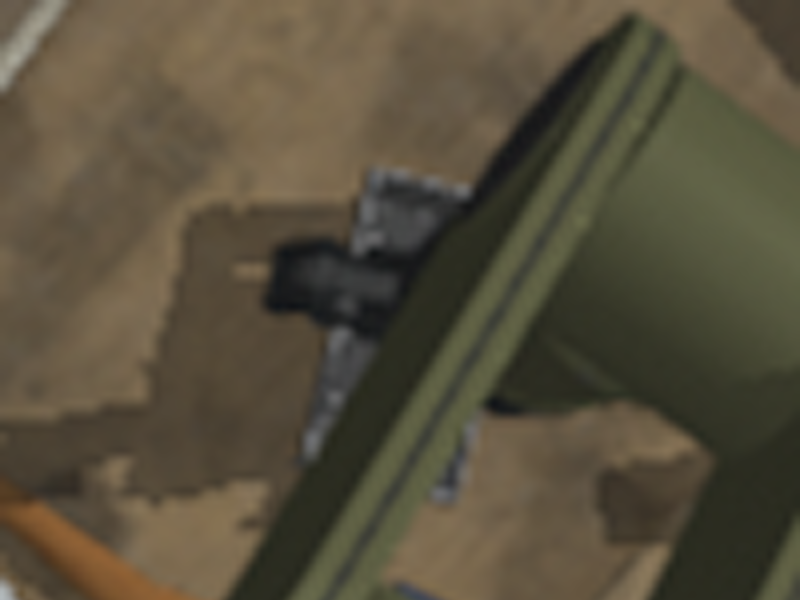

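```bash
python3 -c "
from h import *
R=Ro.from_euler('xyz',[180,0,166.9],degrees=True)
for y in(-.05,.05):
  for z in(0,-.02,-.05): print(y,z,((proj('top3',np.array([.4331,-.2925,.1021])+R.apply([0,y,z]))-[347,165]+.5)*8-.5).round(0))
R=Ro.from_euler('xyz',[180,0,8.1],degrees=True)
for y in(-.05,.05):
  for z in(0,-.02,-.05): print('c2',y,z,((proj('top1',np.array([.4653,.343,.0843])+R.apply([0,y,z]))-[150,160]+.5)*4.444-.5).round(0))
a=np.radians(-13.5);ux=np.array([np.cos(a),np.sin(a),0]);uy=np.array([-np.sin(a),np.cos(a),0])
for sx in(1,-1):
  for sy in(1,-1): print('tote',sx,sy,((proj('top3',np.array([.4316,-.294,.055])+ux*sx*.0605+uy*sy*.0315)-[347,165]+.5)*8-.5).round(0))
s=env.read_state();print(s['tool_pos'])
"
```

```text
-0.05 0 [565. 352.]
-0.05 -0.02 [578. 350.]
-0.05 -0.05 [597. 346.]
0.05 0 [305. 300.]
0.05 -0.02 [313. 297.]
0.05 -0.05 [327. 292.]
c2 -0.05 0 [113. 197.]
c2 -0.05 -0.02 [104. 196.]
c2 -0.05 -0.05 [ 91. 193.]
c2 0.05 0 [258. 172.]
c2 0.05 -0.02 [251. 170.]
c2 0.05 -0.05 [240. 168.]
tote 1 1 [366. 167.]
tote 1 -1 [524. 200.]
tote -1 1 [306. 471.]
tote -1 -1 [464. 504.]
[ 0.43365938 -0.29335995  0.10276714]
```

The finger shows at about (300,280) and is clear of the tote, whose left rim runs (368,175)–(305,460). The image sits a few mm in +x against the arm, matching the force evidence on the turntable. I'll grasp at x≈0.429.

```bash
python3 -c "
from h import *
move([.429,-.2925,.024],166.5)"
```

```text
d [ 0.49 -0.01  7.88] w [-0.1  0.2  0.4]
```

>>> {"name": "step_arm", "arguments": {"steps": [{"dx": 0.4,"dy": 0,"dz": 2,"wx": 0,"wy": 0,"wz": 0.4,"grip": 1},{"dx": 0.4,"dy": 0,"dz": 4,"wx": 0,"wy": 0,"wz": 0.4,"grip": 1},{"dx": 0.4,"dy": 0,"dz": 6,"wx": 0,"wy": 0,"wz": 0.4,"grip": 1},{"dx": 0.4,"dy": 0,"dz": 7.8,"wx": 0,"wy": 0,"wz": 0.4,"grip": 1},{"dx": 0.4,"dy": 0,"dz": 7.8,"wx": 0,"wy": 0,"wz": 0.4,"grip": 1},{"dx": 0.4,"dy": 0,"dz": 7.8,"wx": 0,"wy": 0,"wz": 0.4,"grip": 1},{"dx": 0.4,"dy": 0,"dz": 7.8,"wx": 0,"wy": 0,"wz": 0.4,"grip": 1}]}}

```text
t: 10.1
tool_pos: [0.4296, -0.2934, 0.0248]
eef_rot: [-179.9, 0.2, 166.4]
force: [-0.6, -0.8, -0.0]
grip_width: 1.0
grip_force: 0.0
```

```bash
python3 -c "
from h import *
move([.429,-.2925,.024],166.5);print(env.read_state()['force'])"
```

```text
d [0.08 0.07 0.08] w [-0.1  0.2 -0.1]
[-0.63765642 -0.81128636 -0.0400236 ]
```

>>> {"name": "step_arm", "arguments": {"steps": [{"dx": 0,"dy": 0,"dz": 0,"wx": 0,"wy": 0,"wz": 0,"grip": 0.8},{"dx": 0,"dy": 0,"dz": 0,"wx": 0,"wy": 0,"wz": 0,"grip": 0.76},{"dx": 0,"dy": 0,"dz": 0,"wx": 0,"wy": 0,"wz": 0,"grip": 0.73},{"dx": 0,"dy": 0,"dz": 0,"wx": 0,"wy": 0,"wz": 0,"grip": 0.7},{"dx": 0,"dy": 0,"dz": 0,"wx": 0,"wy": 0,"wz": 0,"grip": 0.68},{"dx": 0,"dy": 0,"dz": 0,"wx": 0,"wy": 0,"wz": 0,"grip": 0.68},{"dx": 0,"dy": 0,"dz": 0,"wx": 0,"wy": 0,"wz": 0,"grip": 0.68}], "grip_force": 30}}

```text
t: 10.68
tool_pos: [0.4292, -0.2934, 0.0248]
eef_rot: [-179.9, 0.2, 166.4]
force: [-0.8, -0.7, 7.6]
grip_width: 0.732
grip_force: 30.7
```

```bash
python3 -c "
from h import *
s=env.read_state();print(s['force'],s['torque'],s['tool_pos'],s['eef_rot'],s['grip_width'],s['grip_force'])"
```

```text
[-0.84441269 -0.69952512  7.6305704 ] [ 0.1401137   0.10347393 -0.07784374] [ 0.42918589 -0.29337264  0.02481109] [-1.79923790e+02  1.70418160e-01  1.66402976e+02] 0.7322682864135797 30.74602782726288
```

>>> {"name": "step_arm", "arguments": {"steps": [{"dx": 0,"dy": 0,"dz": -1,"wx": 0,"wy": 0,"wz": 0,"grip": 0.66},{"dx": 0,"dy": 0,"dz": -3,"wx": 0,"wy": 0,"wz": 0,"grip": 0.66},{"dx": 0,"dy": 0,"dz": -6,"wx": 0,"wy": 0,"wz": 0,"grip": 0.66},{"dx": 0,"dy": 0,"dz": -9,"wx": 0,"wy": 0,"wz": 0,"grip": 0.66},{"dx": 0,"dy": 0,"dz": -12,"wx": 0,"wy": 0,"wz": 0,"grip": 0.66},{"dx": 0,"dy": 0,"dz": -15,"wx": 0,"wy": 0,"wz": 0,"grip": 0.66},{"dx": 0,"dy": 0,"dz": -17,"wx": 0,"wy": 0,"wz": 0,"grip": 0.66},{"dx": 0,"dy": 0,"dz": -17,"wx": 0,"wy": 0,"wz": 0,"grip": 0.66}], "grip_force": 45}}

```text
t: 11.35
tool_pos: [0.4304, -0.2942, 0.1984]
eef_rot: [-179.8, 0.5, 166.4]
force: [0.5, -1.4, -2.3]
grip_width: 0.73
grip_force: 50.0
```

```bash
python3 -c "
from h import *
s=env.read_state();print(s['force'],s['torque'],s['grip_width'],s['grip_force'])
move([.49,.02,.195],169);move([.459,.25,.195],171.4)"
```

```text
[ 0.53291299 -1.36510949 -2.3314554 ] [-0.04461497 -0.07767719  0.05397652] 0.730342680374622 50.013835430145264
d [ 1.58 31.95  0.19] w [-0.2  0.5 -2.6]
d [9.990e+00 5.358e+01 3.000e-02] w [-0.3  0.5 -5. ]
```

>>> {"name": "step_arm", "arguments": {"steps": [{"dx": 0.1,"dy": 2,"dz": 0,"wx": 0,"wy": 0,"wz": 0,"grip": 0.66},{"dx": 0.2,"dy": 5,"dz": 0,"wx": 0,"wy": 0,"wz": -0.5,"grip": 0.66},{"dx": 0.4,"dy": 8.5,"dz": 0,"wx": 0,"wy": 0,"wz": -1,"grip": 0.66},{"dx": 0.6,"dy": 12,"dz": 0,"wx": 0,"wy": 0,"wz": -1,"grip": 0.66},{"dx": 0.8,"dy": 15.5,"dz": 0,"wx": 0,"wy": 0,"wz": -1.5,"grip": 0.66},{"dx": 1,"dy": 19,"dz": 0,"wx": 0,"wy": 0,"wz": -1.5,"grip": 0.66},{"dx": 1.2,"dy": 22.5,"dz": 0,"wx": 0,"wy": 0,"wz": -2,"grip": 0.66},{"dx": 1.4,"dy": 26,"dz": 0,"wx": 0,"wy": 0,"wz": -2,"grip": 0.66},{"dx": 1.6,"dy": 29.5,"dz": 0,"wx": 0,"wy": 0,"wz": -2.5,"grip": 0.66},{"dx": 1.8,"dy": 32,"dz": 0,"wx": 0,"wy": 0,"wz": -2.5,"grip": 0.66}]}}

```text
t: 12.18
tool_pos: [0.4846, 0.0256, 0.1919]
eef_rot: [180.0, -0.1, 169.0]
force: [1.1, 0.6, -2.3]
grip_width: 0.728
grip_force: 50.4
```

```bash
python3 -c "
from h import *
s=env.read_state();print(s['force'],s['grip_width'])
move([.4595,.343,.16],171.4)"
```

```text
[ 1.08866443  0.57733599 -2.28207728] 0.7276195293374529
d [ 8.51 30.67  3.23] w [ 0.  -0.1 -2.4]
```

>>> {"name": "step_arm", "arguments": {"steps": [{"dx": 0.5,"dy": 2,"dz": 0,"wx": 0,"wy": 0,"wz": 0,"grip": 0.66},{"dx": 1.5,"dy": 5.5,"dz": 0,"wx": 0,"wy": 0,"wz": -0.5,"grip": 0.66},{"dx": 2.5,"dy": 9,"dz": 0,"wx": 0,"wy": 0,"wz": -1,"grip": 0.66},{"dx": 3.5,"dy": 12.5,"dz": 0,"wx": 0,"wy": 0,"wz": -1,"grip": 0.66},{"dx": 4.5,"dy": 16,"dz": 0,"wx": 0,"wy": 0,"wz": -1.5,"grip": 0.66},{"dx": 5.5,"dy": 19.5,"dz": 0,"wx": 0,"wy": 0,"wz": -1.5,"grip": 0.66},{"dx": 6.5,"dy": 23,"dz": 0,"wx": 0,"wy": 0,"wz": -2,"grip": 0.66},{"dx": 7.5,"dy": 26.5,"dz": 0,"wx": 0,"wy": 0,"wz": -2,"grip": 0.66},{"dx": 8.2,"dy": 29.5,"dz": 1,"wx": 0,"wy": 0,"wz": -2.4,"grip": 0.66},{"dx": 8.5,"dy": 30.5,"dz": 3,"wx": 0,"wy": 0,"wz": -2.4,"grip": 0.66}]}}

```text
t: 13.02
tool_pos: [0.4618, 0.3439, 0.164]
eef_rot: [179.7, 0.2, 171.5]
force: [1.9, -0.2, -2.4]
grip_width: 0.727
grip_force: 50.5
```

```bash
python3 -c "
from h import *
s=env.read_state();print(s['tool_pos'],s['eef_rot'])
move([.459,.343,.125],171.4)"
```

```text
[0.46178309 0.34392247 0.1639556 ] [179.67011755   0.19132626 171.50405074]
d [ 0.27 -0.15  3.89] w [0.3 0.2 0.1]
```

>>> {"name": "step_arm", "arguments": {"steps": [{"dx": 0.2,"dy": -0.1,"dz": 1.5,"wx": 0,"wy": 0,"wz": 0,"grip": 0.66},{"dx": 0.2,"dy": -0.1,"dz": 3,"wx": 0,"wy": 0,"wz": 0,"grip": 0.66},{"dx": 0.2,"dy": -0.1,"dz": 3.9,"wx": 0,"wy": 0,"wz": 0,"grip": 0.66},{"dx": 0.2,"dy": -0.1,"dz": 3.9,"wx": 0,"wy": 0,"wz": 0,"grip": 0.66},{"dx": 0.2,"dy": -0.1,"dz": 3.9,"wx": 0,"wy": 0,"wz": 0,"grip": 0.66},{"dx": 0.2,"dy": -0.1,"dz": 3.9,"wx": 0,"wy": 0,"wz": 0,"grip": 0.66}]}}

```text
t: 13.52
tool_pos: [0.4593, 0.3377, 0.1245]
eef_rot: [180.0, 0.0, 171.3]
force: [0.1, -0.7, -3.5]
grip_width: 0.728
grip_force: 50.8
```

```bash
python3 -c "
from h import *
snap('top','top4');snap('side','side4')
s=env.read_state();print(s['tool_pos'],s['eef_rot'],s['force'])
f=lambda x,w,h:cv2.convertScaleAbs(cv2.resize(x,(w,h),interpolation=2),alpha=1.3)
o=np.zeros((600,800,3),np.uint8)
a=cv2.imread('pics/top4.png')[170:245,155:230];b=cv2.imread('pics/side4.png')[118:178,275:325]
o[:400,:400]=f(a,400,400)[:400];o[:480,400:]=f(b,400,480)
cv2.imwrite('pics/c5.png',o)"
```

```text
[0.45966198 0.33791844 0.12509679] [1.79919946e+02 9.06495912e-02 1.71298556e+02] [-0.2373444  -0.17534289 -2.44611276]
```

View pics/c5.png

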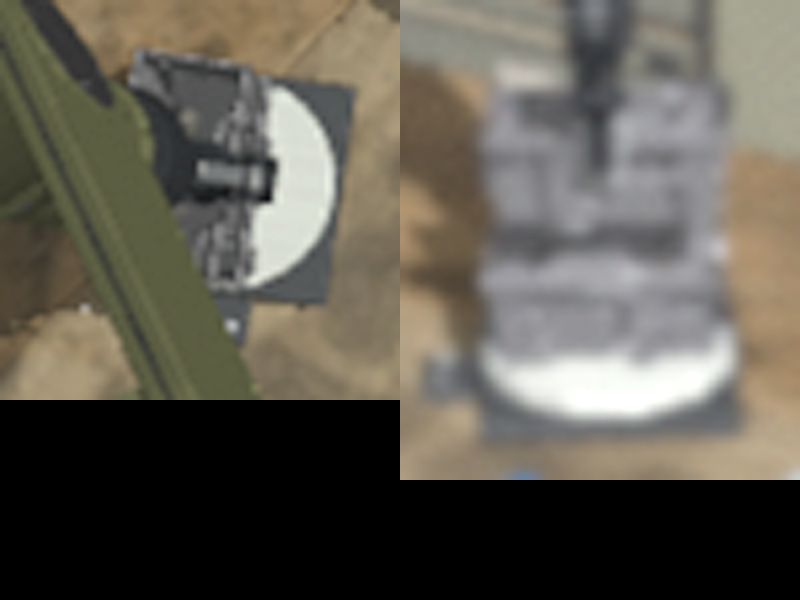

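```bash
python3 -c "
from h import *
m=lambda x,y:(155+(x+.5)/5.333-.5,170+(y+.5)/5.333-.5)
for p in((133,52),(268,78),(248,290)): print(ray('top4',*m(*p),.155).round(4))
c=np.array([.4597,.338]);a=np.radians(-8.7);R=np.array([[np.cos(a),-np.sin(a)],[np.sin(a),np.cos(a)]])
for q in((.0605,.0315),(.0605,-.0315),(-.0605,-.0315)):
  P=np.r_[c+R@q,.155];u=proj('top4',P);print('exp',P.round(4),(((u-[155,170])+.5)*5.333-.5).round(0))
for f,o,sc in(('side4',(275,118),8),):
  for lab,z,cc in(('up',.1,c),('up',.155,c),('low',.077,np.array([.462,.341])),('low',.077,np.array([.459,.3435]))):
    for q in((.0605,-.0315),(-.0605,-.0315)):
      u=proj(f,np.r_[cc+R@q,z]);print(lab,z,((u-o+.5)*sc-.5+[400,0]).round(0))
move([.459,.343,.106],171.4)
"
```

```text
[0.5252 0.3578 0.155 ]
[0.5088 0.2847 0.155 ]
[0.394  0.2973 0.155 ]
exp [0.5243 0.36   0.155 ] [129.  54.]
exp [0.5147 0.2977 0.155 ] [244.  68.]
exp [0.3951 0.316  0.155 ] [213. 289.]
up 0.1 [726. 231.]
up 0.1 [481. 237.]
up 0.155 [725. 128.]
up 0.155 [475. 133.]
low 0.077 [730. 271.]
low 0.077 [487. 276.]
low 0.077 [723. 269.]
low 0.077 [480. 275.]
d [0.15 0.49 1.91] w [ 0.1  0.1 -0.1]
```

The upper tote's far-left corner, at (133,52) in the top crop, agrees with the arm to about 1 px. In the side crop the upper and lower edges line up at about 484 and 728. Target TCP is (0.460, 0.343); descending gently.

>>> {"name": "step_arm", "arguments": {"steps": [{"dx": 0,"dy": 0.5,"dz": 0,"wx": 0,"wy": 0,"wz": 0,"grip": 0.66},{"dx": 0,"dy": 0.5,"dz": 1,"wx": 0,"wy": 0,"wz": 0,"grip": 0.66},{"dx": 0,"dy": 0.5,"dz": 1.9,"wx": 0,"wy": 0,"wz": 0,"grip": 0.66},{"dx": 0,"dy": 0.5,"dz": 1.9,"wx": 0,"wy": 0,"wz": 0,"grip": 0.66},{"dx": 0,"dy": 0.5,"dz": 1.9,"wx": 0,"wy": 0,"wz": 0,"grip": 0.66}]}}

```text
t: 14.03
tool_pos: [0.4585, 0.342, 0.1038]
eef_rot: [-179.9, -0.1, 171.3]
force: [-0.1, -0.1, -3.0]
grip_width: 0.733
grip_force: 50.8
```

```bash
python3 -c "
from h import *
s=env.read_state();print(s['tool_pos'],s['eef_rot'],s['force'])
move([.460,.343,.1],171.4)"
```

```text
[0.45852468 0.34204357 0.10382294] [-1.79884818e+02 -1.26970315e-01  1.71335374e+02] [-0.14989184 -0.05227475 -3.03500043]
d [-0.13  0.12  0.38] w [-0.1 -0.1 -0.1]
```

>>> {"name": "step_arm", "arguments": {"steps": [{"dx": -0.1,"dy": 0.1,"dz": 0,"wx": 0,"wy": 0,"wz": 0,"grip": 0.66},{"dx": -0.1,"dy": 0.1,"dz": 0.15,"wx": 0,"wy": 0,"wz": 0,"grip": 0.66},{"dx": -0.1,"dy": 0.1,"dz": 0.3,"wx": 0,"wy": 0,"wz": 0,"grip": 0.66},{"dx": -0.1,"dy": 0.1,"dz": 0.4,"wx": 0,"wy": 0,"wz": 0,"grip": 0.66},{"dx": -0.1,"dy": 0.1,"dz": 0.5,"wx": 0,"wy": 0,"wz": 0,"grip": 0.66},{"dx": -0.1,"dy": 0.1,"dz": 0.5,"wx": 0,"wy": 0,"wz": 0,"grip": 0.66}]}}

```text
t: 14.53
tool_pos: [0.4606, 0.3438, 0.1009]
eef_rot: [180.0, 0.0, 171.3]
force: [-2.3, 0.4, 2.5]
grip_width: 0.728
grip_force: 51.3
```

```bash
python3 -c "
from h import *
s=env.read_state();print(s['tool_pos'],s['eef_rot'],s['force'],s['torque'])
move([.460,.343,.0958],171.4)"
```

```text
[0.46064726 0.34379972 0.10090754] [1.79957435e+02 1.96936593e-02 1.71333013e+02] [-2.26704927  0.3727465   2.51397708] [-0.0261847   0.18489962  0.01131589]
d [ 0.05 -0.09  0.51] w [ 0.   0.  -0.1]
```

Contact at 0.101 means the feet are on an edge, and the force pushes towards −x. Searching with a light press in that direction.

>>> {"name": "step_arm", "arguments": {"steps": [{"dx": 0.1,"dy": 0,"dz": 0.05,"wx": 0,"wy": 0,"wz": 0,"grip": 0.66},{"dx": 0.1,"dy": 0,"dz": 0.1,"wx": 0,"wy": 0,"wz": 0,"grip": 0.66},{"dx": 0.2,"dy": 0,"dz": 0.1,"wx": 0,"wy": 0,"wz": 0,"grip": 0.66},{"dx": 0.2,"dy": 0,"dz": 0.1,"wx": 0,"wy": 0,"wz": 0,"grip": 0.66}]}}

```text
t: 14.87
tool_pos: [0.4603, 0.3439, 0.1007]
eef_rot: [179.9, 0.2, 171.3]
force: [-0.3, -3.3, 6.0]
grip_width: 0.73
grip_force: 51.8
```

```bash
python3 -c "
from h import *
s=env.read_state();print(s['tool_pos'],s['eef_rot'],s['force'],s['torque'])"
```

```text
[0.46034338 0.34391108 0.10066614] [179.92502872   0.22177345 171.34938667] [-0.30128795 -3.2541659   5.96341863] [-0.28568402 -0.14594043 -0.03638993]
```

>>> {"name": "step_arm", "arguments": {"steps": [{"dx": 0,"dy": 0,"dz": -0.3,"wx": 0,"wy": 0,"wz": 0,"grip": 0.66},{"dx": 0,"dy": 0,"dz": -0.3,"wx": 0,"wy": 0,"wz": 0,"grip": 0.66},{"dx": 0,"dy": -0.15,"dz": -0.3,"wx": 0,"wy": 0,"wz": 0,"grip": 0.66},{"dx": 0,"dy": -0.15,"dz": -0.3,"wx": 0,"wy": 0,"wz": 0,"grip": 0.66}]}}

```text
t: 15.2
tool_pos: [0.4579, 0.3419, 0.1015]
eef_rot: [-179.9, -0.1, 171.3]
force: [-0.6, -0.3, -2.4]
grip_width: 0.728
grip_force: 50.9
```

```bash
python3 -c "
from h import *
s=env.read_state();print(s['tool_pos'],s['eef_rot'],s['force'],s['torque']);move([.459,.342,.101],171.4)"
```

```text
[0.45789695 0.34187671 0.10152875] [-1.79943156e+02 -6.15048826e-02  1.71330853e+02] [-0.55834995 -0.32053522 -2.40315318] [-0.03930182  0.0102327   0.03199357]
d [-0.11  0.03  0.05] w [-0.1 -0.1 -0.1]
```

>>> {"name": "step_arm", "arguments": {"steps": [{"dx": 0,"dy": 0,"dz": 0.15,"wx": 0,"wy": 0,"wz": 0,"grip": 0.66},{"dx": 0,"dy": 0,"dz": 0.25,"wx": 0,"wy": 0,"wz": 0,"grip": 0.66},{"dx": 0,"dy": 0,"dz": 0.35,"wx": 0,"wy": 0,"wz": 0,"grip": 0.66},{"dx": 0,"dy": 0,"dz": 0.35,"wx": 0,"wy": 0,"wz": 0,"grip": 0.66}]}}

```text
t: 15.53
tool_pos: [0.4582, 0.3422, 0.098]
eef_rot: [-180.0, -0.0, 171.3]
force: [-0.4, -0.0, -2.3]
grip_width: 0.724
grip_force: 50.9
```

```bash
python3 -c "
from h import *
s=env.read_state();print(s['tool_pos'],s['eef_rot'],s['force'],s['torque'])"
```

```text
[0.45817043 0.34221394 0.09803756] [-1.79964102e+02 -4.34337691e-02  1.71333291e+02] [-0.40808265 -0.04258957 -2.34149078] [ 0.0179722  -0.00181567 -0.01392455]
```

No contact at 0.098, below the rim, so the feet are entering the pockets. Continuing down.

>>> {"name": "step_arm", "arguments": {"steps": [{"dx": 0,"dy": 0,"dz": 0.1,"wx": 0,"wy": 0,"wz": 0,"grip": 0.66},{"dx": 0,"dy": 0,"dz": 0.2,"wx": 0,"wy": 0,"wz": 0,"grip": 0.66},{"dx": 0,"dy": 0,"dz": 0.3,"wx": 0,"wy": 0,"wz": 0,"grip": 0.66},{"dx": 0,"dy": 0,"dz": 0.35,"wx": 0,"wy": 0,"wz": 0,"grip": 0.66},{"dx": 0,"dy": 0,"dz": 0.35,"wx": 0,"wy": 0,"wz": 0,"grip": 0.66}]}}

```text
t: 15.95
tool_pos: [0.4584, 0.3424, 0.0959]
eef_rot: [180.0, 0.0, 171.3]
force: [-2.1, -1.6, 4.1]
grip_width: 0.729
grip_force: 51.5
```

```bash
python3 -c "
from h import *
s=env.read_state();print(s['tool_pos'],s['eef_rot'],s['force'],s['torque'])"
```

```text
[0.45843462 0.34241715 0.0959452 ] [1.79981715e+02 1.67142722e-02 1.71335666e+02] [-2.06009856 -1.58419694  4.1286475 ] [-0.19798228  0.24188871  0.02827058]
```

Seated at 0.0959 against the expected 0.0958. Unloading, releasing and retreating.

>>> {"name": "step_arm", "arguments": {"steps": [{"dx": 0,"dy": 0,"dz": -0.1,"wx": 0,"wy": 0,"wz": 0,"grip": 0.72},{"dx": 0,"dy": 0,"dz": -0.1,"wx": 0,"wy": 0,"wz": 0,"grip": 0.8},{"dx": 0,"dy": 0,"dz": -0.1,"wx": 0,"wy": 0,"wz": 0,"grip": 0.9},{"dx": 0,"dy": 0,"dz": -0.1,"wx": 0,"wy": 0,"wz": 0,"grip": 1},{"dx": 0,"dy": 0,"dz": -0.1,"wx": 0,"wy": 0,"wz": 0,"grip": 1},{"dx": 0,"dy": 0,"dz": -0.1,"wx": 0,"wy": 0,"wz": 0,"grip": 1}], "grip_force": 20}}

```text
t: 16.45
tool_pos: [0.4586, 0.3424, 0.0961]
eef_rot: [180.0, 0.0, 171.3]
force: [0.3, -0.0, 0.9]
grip_width: 0.997
grip_force: 0.0
```

>>> {"name": "step_arm", "arguments": {"steps": [{"dx": 0,"dy": 0,"dz": -1,"wx": 0,"wy": 0,"wz": 0,"grip": 1},{"dx": 0,"dy": 0,"dz": -3,"wx": 0,"wy": 0,"wz": 0,"grip": 1},{"dx": 0,"dy": 0,"dz": -6,"wx": 0,"wy": 0,"wz": 0,"grip": 1},{"dx": 0,"dy": 0,"dz": -9,"wx": 0,"wy": 0,"wz": 0,"grip": 1},{"dx": 0,"dy": 0,"dz": -12,"wx": 0,"wy": 0,"wz": 0,"grip": 1},{"dx": -3,"dy": -4,"dz": -12,"wx": 0,"wy": 0,"wz": 0,"grip": 1},{"dx": -5,"dy": -8,"dz": -12,"wx": 0,"wy": 0,"wz": 0,"grip": 1},{"dx": -7,"dy": -12,"dz": -12,"wx": 0,"wy": 0,"wz": 0,"grip": 1},{"dx": -8,"dy": -15,"dz": -12,"wx": 0,"wy": 0,"wz": 0,"grip": 1},{"dx": -8,"dy": -19,"dz": -12,"wx": 0,"wy": 0,"wz": 0,"grip": 1}]}}

```text
t: 17.28
tool_pos: [0.5122, 0.1432, 0.2172]
eef_rot: [179.9, 0.2, 171.3]
force: [0.9, -0.3, 0.8]
grip_width: 0.996
grip_force: 0.0
```

>>> {"name": "step_arm", "arguments": {"steps": [{"dx": 0,"dy": -4,"dz": 0,"wx": 0,"wy": 0,"wz": 0,"grip": 1},{"dx": 0,"dy": -8,"dz": 0,"wx": 0,"wy": 0,"wz": 0,"grip": 1},{"dx": 0,"dy": -12,"dz": 0,"wx": 0,"wy": 0,"wz": 0,"grip": 1},{"dx": 0,"dy": -15,"dz": 0,"wx": 0,"wy": 0,"wz": 0,"grip": 1},{"dx": 0,"dy": -15,"dz": 0,"wx": 0,"wy": 0,"wz": 0,"grip": 1}]}}

```text
t: 17.7
tool_pos: [0.4856, -0.0085, 0.2169]
eef_rot: [-179.8, 0.0, 171.1]
force: [0.2, -0.3, -0.8]
grip_width: 0.999
grip_force: 0.0
```

```bash
python3 -c "
from h import *
snap('top','top5');snap('side','side5')
f=lambda x,w,h:cv2.convertScaleAbs(cv2.resize(x,(w,h),interpolation=2),alpha=1.3)
o=np.zeros((560,800,3),np.uint8)
o[:560,:400]=f(cv2.imread('pics/top5.png')[170:240,165:215],400,560);o[:480,400:]=f(cv2.imread('pics/side5.png')[118:178,275:325],400,480)
cv2.imwrite('pics/c6.png',o)
a=np.radians(171.4);R=np.array([[np.cos(a),-np.sin(a)],[np.sin(a),np.cos(a)]])
for z in(.126,):
  for q in((.0605,.0315),(.0605,-.0315),(-.0605,-.0315),(-.0605,.0315)):
    P=np.r_[np.array([.462,.341])+R@q,z];print('exp',((proj('top5',P)-[165,170]+.5)*8-.5).round(0),((proj('side5',P)-[275,118]+.5)*8-.5+[400,0]).round(0))"
```

```text
exp [252. 428.] [482. 186.]
exp [ 83. 408.] [485. 135.]
exp [128.  83.] [724. 129.]
exp [297. 104.] [729. 180.]
```

View pics/c6.png

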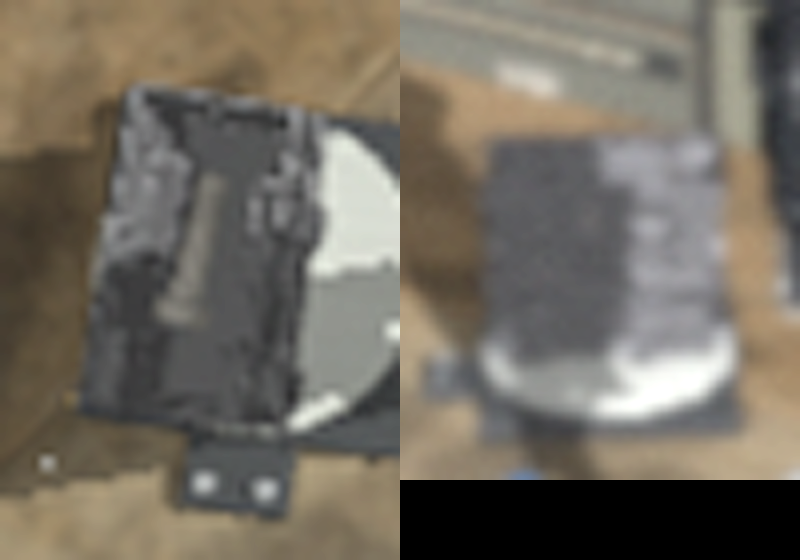

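The upper tote sits level on the lower one with its closed end at the top and its notch over the tongue. Its corners at (128,87) and (83,410) match the expected (128,83) and (83,408). The bolt is inside, at (195,250). Handing in.

```bash
python3 -c "
from h import *
print(env.close_job())"
```

```text
the job is handed in; nothing more can be done
None
```

The job is handed in at about 18 s of the 64 s: I turned the lower tote's notch away from the tongue and stacked the loose tote on it, notch over the tongue, bolt still inside; the last pictures and the seating height both show it fully seated, but the station returned no verdict.

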